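# Bring a sherd under the bench magnifier and hold it at the click stop

## Robot

A 7-joint arm with a two-finger parallel gripper is mounted at the origin on a cart in front of the work surface, level with it; the furniture and walls round the work are solid. World frame = base frame: x ahead of the robot, y to its left, z up, the work surface at z = 0. Lengths are in mm, angles in rad, forces in N, time in s.
With the tool pointing down it reaches from about 400 to 875 mm from the base axis. Payload 19.3 kg.
Tool frame: the origin (TCP) lies at the very end of the fingers, on their centre line; the grasp point (between the pads) lies 19 mm behind it; z points along the fingers, x is the direction in which the jaws open and shut, and the axes are right-handed (so a half turn about z gives the same grasp; the last joint's range is limited). The gripper opens to 85 mm and grips with 20 to 120 N. Pads are 22 mm wide; open, the fingers measure 114 mm over their backs; the gripper's body (76 mm by 85 mm) begins 54 mm behind the grasp point. The pads swing forward as they close: fully open they stand 13 mm farther back than shut.
Start: joints at [1.194, 0.521, -0.036, 1.599, 0.021, 1.021, -0.113], TCP at [188.728, -595.816, 231.291] pointing down, gripper open.
Joint ranges: [-2.91, 2.91], [-0.3, 2.13], [-1.5, 1.42], [0.17, 2.43], [-1.26, 4.41], [0.16, 1.93], [-2.52, 2.52]. Speed limits (rad/s): [1.89, 1.89, 2.39, 2.39, 3.01, 3.01, 3.01].

## Interface

Orientations are given as a unit quaternion [w, x, y, z].
In Python, from rig import arm gives the robot as it stands.
- The arm moves only by the tool send_rows, never from a script. Its argument "commands" is a list of rows, each a list of 3 entries, a list of its own where there are three numbers: the opening, from 0 (shut) to 1 (fully open), then the shift along the tool's x, y, z in m, then the turn about the tool's z in degrees. In form: [[jaw, [x, y, z], turn], ...]. A call has 1 to 8 rows; each row shifts and turns the commanded pose from where the row before left it, along the tool's axes as they then stand; what a row does not reach is not made up. A row lasts 1/8 s, in which the tool goes at most 62.5 mm and 10.7 degrees, less where a joint would pass 70% of its speed; a pose out of reach is approached as far as the arm can. A call is refused whole if a number of a shift passes 0.0625 or a number of a turn 10.7, either way. A call with a gripper value outside its range is refused whole. The fingers move at their own pace and stop on an object; the grip force is fixed at half the most. Time passes only in rows, so rows that do not move let the fingers close. It gives the time, the measured TCP pose, the force and the opening at its end, in the units of the state.
- arm.read_state(): the state, without advancing time (a new reading comes with each control period).
- arm.get_image(name): name is "side" or "top" or "wrist"; returns a dict with "img" (420x560x3 uint8, red, green, blue), "fov_y" (degrees; the focal length in pixels is half the picture's height over the tangent of half this angle, whatever the lens; pixels are square), "cx", "cy" (the principal point, pixels), "R" (3x3) and "t" (3): a world point X has camera coordinates R X + t; the wrist camera has in their place "hand_eye" (4x4, takes a point from camera to tool coordinates, whose origin is the TCP and whose axes are the tool frame's). Camera axes: x right, y down, z forward; pixel columns grow to the right and rows downward; lengths in mm; the calibration is good to about 2 mm. The wrist camera is an equidistant fisheye: a pixel r from the principal point sees the ray r / f radians off the axis. A picture is of the moment at which its call begins: read the wrist's pose just before it. There is no depth.
- arm.finish_job(): hands the job in, once; it reports no verdict.
Trained networks look in a picture, given as the dict that the camera call returned (one of the last four; its "shot" number tells which), for a name from the list of things; names that differ only in an ending like _2 or _b are one class to them, and where a whole thing is asked for, a point or a joint stands for the part that bears it (a point fixed in the world has none). Each returns a list of dicts, best first, with "conf" (0 to 1); they miss things now and then, are a little off and sometimes report something else, mostly with a low value. They report only what shows in the picture. A call takes as long as a camera call. They do not tell look-alikes from the thing itself.
- arm.look_for(picture, name): "at" ([row, column] in pixels, amid what is visible of it).
- arm.trace(picture, name): "region" (420x560 bool, what is visible of it) and "at" ([row, column] in pixels, amid what is visible of it).
The state is a dict: "t": time; "joint_pos": joint angles; "dq": joint speeds; "effort": joint torques, N m; "tcp_pos": TCP position; "tool_rot": TCP orientation; "wrist_force": force on the tool from outside, world axes, zero at the start; "ft_torque": the same for the moment, N m; "grip_width": finger opening in mm.
Only numpy, scipy, OpenCV 4.12 (cv2) and the standard library are available. Lean on these libraries where they do the work, as an engineer would, in place of code of your own. Each camera call takes 0.05 s, during which the arm holds its last target.

## Task

Lay the brown sherd, which lies on the right of the stage by the loupe and the stack of tags, flat in the tray of the magnifier stage while the tray is still at its resting end, and let go of it. Then take the tray by its upright knob and slide it along the rods against its spring until the sprung ball clicks into the notch under the lens, without running on past it. Finish still gripping the knob, with the tray held still in the notch and the sherd in it; leave the loupe and the stack of tags where they lie.

Things in the scene. Friction and masses are not known exactly. Their poses are not given: they have to be found in the camera images.
- sherd_center (a point): Centre (half-way up) of the loose brown, blocky pottery sherd, 42 x 28 mm and 11 mm thick, about 30 g, lying flat on the table to the robot's right. Its own x axis runs along the 42 mm side, y across the 28 mm side (grasp across y), z up.
- stage: The magnifier stage, fixed to the table: an aluminium bed 180 x 304 mm, 10 mm thick, with two steel guide rods along its y axis and grey end blocks 30 mm high. Origin at the middle of the bed at table height. Its y axis is the slide direction (positive from the tray's resting end towards the lens), its -x axis points to the robot's side.
- tray_center (a point): Middle of the tray's dark rubber floor (top of the rubber, 32 mm above the table). The tray is the square carriage riding on the rods: 74 mm (x) by 84 mm (y) outside, with a rim 3 mm wide and 2.5 mm high round the floor. Axes parallel to the stage's. Fixed to the tray and moves with it.
- knob_grip (a point): Grip point of the tray's upright round black knob, 22 mm in diameter, on the axis, 50 mm above the table; the knob's top is 69 mm above the table. The knob stands 120 mm from the tray's middle on the robot's side (-x of the tray), on the end of a flat arm 18 mm wide whose top is 27 mm above the table. It moves with the tray and does not turn.
- tray_slide (a joint): Tray travel in m: 0 at the resting end, growing along stage +y towards the lens, far stop 0.16. A spring draws it back (0.6 N at rest, 2 N near the lens). Click stop: a sprung ball meets a pin about 12 mm before the notch and resists with 5 to 6 N more, then drops in and centres the tray; running on past takes 7 to 8 N; the detent holds the tray against the spring.
- notch (a point): The point where tray_center lies when the ball sits in the notch: straight under the centre of the round lens, 32 mm above the table, axes parallel to the stage's. The lens bracket behind the tray carries the ball and is clamped elsewhere each time (110 to 140 mm of tray travel). The lens ring is 55 mm across, 135 mm above the table, on a post 84 mm behind this point.
- loupe: Bystander: folded loupe, 34 x 45 x 14 mm, loose on the table; origin at the centre of its underside. To be left alone.
- tags: Bystander: stack of paper tags, 44 x 63 x 10 mm, loose on the table; origin at the centre of its underside. To be left alone.
There are look-alikes about, which are no part of the job. Leave any black look-alike of the part that bears sherd_center alone.

How it is judged:
By the outcome, as a careful person would: the job done as asked, in the order asked, and still so for the second after the job is handed in, while the arm keeps its last pose, push and grip.
It also fails if it takes over 48 s, if anything falls off the work surface, if the arm or the gripper's body presses on something with over 40 N, if the wrist force passes 120 N, or if a joint passes its speed limit or range.

## Working session

There is one attempt and no reset: what is moved stays moved. The work goes in short steps, Python scripts to look and compute and a tool call to move; the robot and the scene stay as the last step left them, time stands still between calls to the robot, and variables do not carry over. Pictures are saved under pics/ and viewed, and the job is handed in when it is done.

Besides the shell and the picture viewer there is one more tool, called after ">>>" as name(argument=value, ...), one argument or row to a line, values as JSON. send_rows: Moves the arm, as the interface text tells. Its arguments: {"type":"object","properties":{"commands":{"type":"array"}},"required":["commands"]}

```bash
mkdir -p pics; ls; cat > h.py <<'E'
import numpy as np,cv2
from rig import arm
def save(im,n): cv2.imwrite('pics/'+n+'.png',im['img'][:,:,::-1])
def f(im): return im['img'].shape[0]/2/np.tan(np.radians(im['fov_y'])/2)
def Rq(q):
    from scipy.spatial.transform import Rotation as R
    return R.from_quat([q[1],q[2],q[3],q[0]]).as_matrix()
def ray(im,rc,st=None):
    F=f(im);u=rc[1]-im['cx'];v=rc[0]-im['cy']
    if 'hand_eye' in im:
        r=np.hypot(u,v);th=r/F;d=np.array([np.sin(th)*u/max(r,1e-9),np.sin(th)*v/max(r,1e-9),np.cos(th)])
        H=np.array(im['hand_eye']);Rt=Rq(st['tool_rot']);
        return Rt@H[:3,3]+np.array(st['tcp_pos']),Rt@H[:3,:3]@d
    R=np.array(im['R']);t=np.array(im['t'])
    d=np.array([u/F,v/F,1]);return -R.T@t,R.T@(d/np.linalg.norm(d))
def atz(im,rc,z,st=None):
    o,d=ray(im,rc,st);return o+d*(z-o[2])/d[2]
def tri(rays):
    A=0;b=0
    for o,d in rays:
        P=np.eye(3)-np.outer(d,d);A=A+P;b=b+P@o
    X=np.linalg.solve(A,b)
    return X,[np.linalg.norm((np.eye(3)-np.outer(d,d))@(X-o)) for o,d in rays]
E
python3 - <<'E'
from h import *
st=arm.read_state();print(st)
for n in ['side','top','wrist']:
    im=arm.get_image(n);save(im,n+'0');print(n,im['fov_y'],im.get('R'),im.get('t'),im.get('hand_eye'))
    for k in ['sherd_center','tray_center','knob_grip','notch','loupe','tags','stage']:
        try: print(k,[(np.round(d['at']),round(d['conf'],2)) for d in arm.look_for(im,k)])
        except Exception as e: print(k,e)
E
```

```text
pics
{'t': 0.0, 'joint_pos': array([ 1.1937828 ,  0.52206027, -0.03631858,  1.60000157,  0.02119944,
        1.02111019, -0.11284375]), 'dq': array([ 1.27333239e-03,  6.52022707e-04, -8.00236834e-04, -7.14307675e-04,
       -1.11911798e-03,  3.35460341e-06,  9.11197333e-04]), 'effort': array([ 2.64591232e-03, -9.27090955e+01,  1.98136993e+00, -3.69924760e+01,
        1.79826259e-02,  8.30816425e-03,  3.03077934e-05]), 'tcp_pos': array([ 188.61927667, -595.49743946,  230.69931441]), 'tool_rot': array([-3.15625881e-04,  8.06834291e-01, -5.90777514e-01, -5.06984408e-04]), 'wrist_force': array([ 0.22522319,  0.61436693, -0.25753354]), 'ft_torque': array([-0.01446113, -0.0059207 , -0.00570123]), 'grip_width': 85.49357964384996}
side 48.212405241457716 [[-0.85460505 -0.51906015 -0.01505864]
 [-0.33985836  0.58101384 -0.73953986]
 [ 0.39261496 -0.6268967  -0.6729443 ]] [405.63182379 306.9356285  596.46728836] None
sherd_center [(array([225., 336.]), 0.52), (array([212., 296.]), 0.51), (array([285., 191.]), 0.48)]
tray_center [(array([249., 235.]), 0.58)]
knob_grip [(array([247., 230.]), 0.7
[... 316 characters left out ...]
[-136.22900539  540.99888974  886.55915907] None
sherd_center [(array([239., 313.]), 0.74), (array([203., 307.]), 0.68)]
tray_center [(array([175., 230.]), 0.77)]
knob_grip [(array([178., 235.]), 0.88)]
notch [(array([141., 172.]), 0.97)]
loupe []
tags [(array([178., 234.]), 0.59)]
stage [(array([171., 207.]), 0.74)]
wrist 65.70646984690485 None None [[ 9.99999809e-01  3.95088075e-06 -6.17274233e-04 -7.29710279e-01]
 [ 1.66835699e-04  9.61034282e-01  2.76429162e-01 -6.92765473e+01]
 [ 5.94313838e-04 -2.76429212e-01  9.61034098e-01 -1.43324167e+02]
 [ 0.00000000e+00  0.00000000e+00  0.00000000e+00  1.00000000e+00]]
sherd_center []
tray_center []
knob_grip []
notch []
loupe []
tags []
stage []
```

View pics/side0.png

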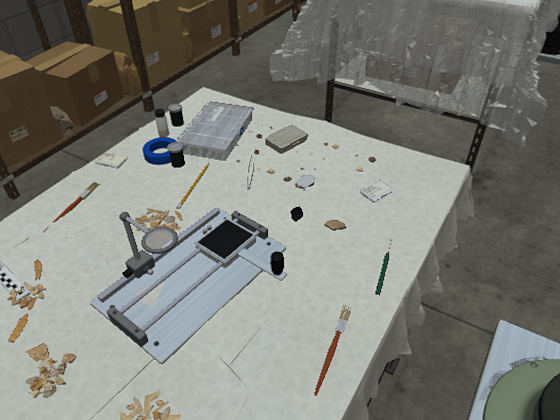

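View pics/top0.png

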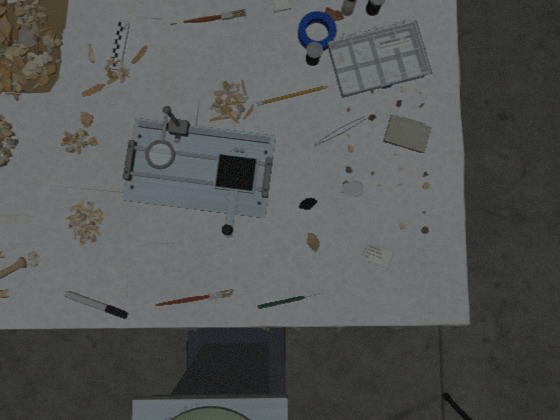

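View pics/wrist0.png

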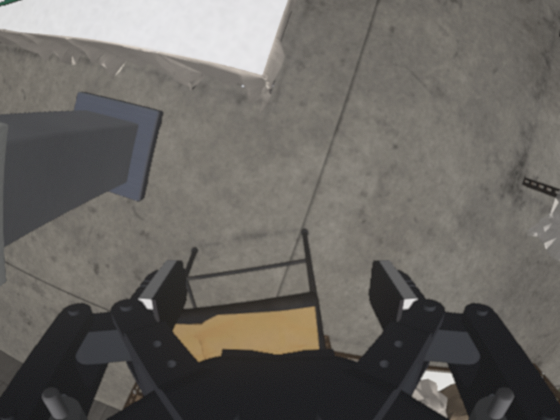

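Side view: brown sherd at (225,336), black look-alike at (213,297), loupe at (181,305), tags at (190,377), knob at (262,277), tray floor at (240,226), lens at (239,159). Top view: sherd at (241,313), black one at (203,307), knob at (229,228), tray floor at (172,236), lens at (155,160).

```bash
python3 - <<'E'
from h import *
S=arm.get_image('side');T=arm.get_image('top')
for im in (S,T):
    for k in ['sherd_center','knob_grip','stage','loupe','tags']:
        for d in arm.trace(im,k):
            m=d['region'].astype(np.uint8);ys,xs=np.nonzero(m)
            print(k,np.round(d['at']),round(d['conf'],2),m.sum(),xs.min(),xs.max(),ys.min(),ys.max(),end=' ')
            if k=='sherd_center':
                c=np.array([atz(im,(y,x),11)[:2] for y,x in zip(ys,xs)]).astype(np.float32)
                print(cv2.minAreaRect(c),end='')
            print()
P={'sherd':((225,336),(241,313)),'black':((213,297),(203,307)),'knobtop':((254,277.5),(229,228)),'tray':((240,226),(172,236)),'lens':((239,159),(155,160)),'loupe':((181,305),(187,352)),'tags':((190,377),(255,378))}
for k,(a,b) in P.items():
    X,r=tri([ray(S,a),ray(T,b)]);print(k,X.round(1),np.round(r,1))
big=cv2.resize(T['img'][100:300,110:410],None,fx=2.6,fy=2.6,interpolation=cv2.INTER_CUBIC);big=cv2.convertScaleAbs(big,alpha=1.8)
cv2.imwrite('pics/topz.png',big[:,:,::-1])
big=cv2.resize(S['img'][150:370,85:405],None,fx=2.5,fy=2.5,interpolation=cv2.INTER_CUBIC)
cv2.imwrite('pics/sidez.png',big[:,:,::-1])
E
```

```text
sherd_center [224. 333.] 0.64 183 324 345 220 230 ((466.94232177734375, -209.01124572753906), (40.31584930419922, 27.964296340942383), 30.382713317871094)
sherd_center [212. 297.] 0.45 136 290 302 207 220 ((546.5505981445312, -200.99647521972656), (23.530054092407227, 38.45267105102539), 39.38803482055664)
sherd_center [190. 378.] 0.29 444 360 392 180 202 ((437.20050048828125, -345.4261169433594), (68.14385986328125, 45.98884582519531), 67.94926452636719)
knob_grip [248. 231.] 0.84 2376 196 285 218 280 
stage [183. 304.] 0.74 244 296 314 175 190 
stage [284. 192.] 0.64 14450 91 285 207 363 
stage [225. 331.] 0.26 148 325 344 220 229 
loupe [185. 305.] 0.57 239 296 314 175 190 
tags [190. 378.] 0.58 420 360 391 180 202 
sherd_center [238. 312.] 0.72 208 306 320 232 251 ((471.9187927246094, -215.2025604248047), (41.40816879272461, 26.859392166137695), 44.537418365478516)
sherd_center [200. 307.] 0.57 138 300 315 198 209 ((551.6942749023438, -204.1755828857422), (22.440120697021484, 33.13838195800781), 44.48391342163086)
knob_grip [175. 235.] 0.6 1989 214 257 150 237 
stage [175. 207.] 0.95 11214 123 275 118 237 
loupe [189. 351.] 0.49 273 343 363 181 196 
tags [178. 235.] 0.55 2003 214 258 149 237 
tags [145. 168.] 0.32 1233 146 189 106 168 
sherd [ 469.7 -217.     3.2] [2.4 2.4]
black [ 550.2 -205.1    7.4] [2.6 2.6]
knobtop [495.4 -42.6  67.8] [1.1 1.1]
tray [614.5 -55.9  28.2] [2.1 2.1]
lens [630.1  75.7 136.9] [0.4 0.4]
loupe [ 584.  -301.2    9.7] [2.2 2.2]
tags [ 439.9 -353.4    7. ] [1.6 1.6]
```

View pics/topz.png

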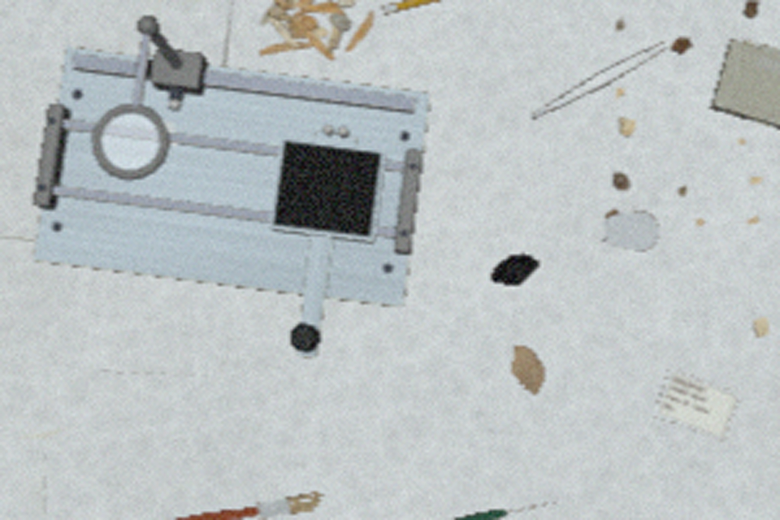

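View pics/sidez.png

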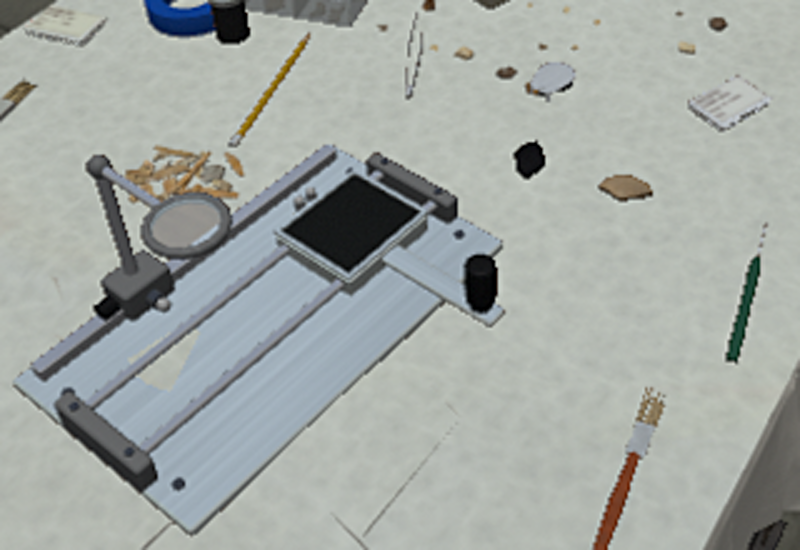

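>>> send_rows(
  commands=[
    [1,[-0.035,-0.048,0],0],
    [1,[-0.035,-0.048,0],0],
    [1,[-0.035,-0.048,0],0],
    [1,[-0.035,-0.048,0],0],
    [1,[-0.035,-0.048,0.005],0],
    [1,[-0.035,-0.048,0.01],0],
    [1,[-0.035,-0.048,0.01],0],
    [1,[-0.032,-0.046,0.005],0],
  ],
)

```text
t: 2.8
tcp_pos: [470.1, -214.6, 201.1]
tool_rot: [-0.0, 0.807, -0.591, 0.0]
wrist_force: [0.8, -1.1, 0.5]
grip_width: 85.3
```

```bash
cat > w.py <<'E'
from h import *
import sys
st=arm.read_state();im=arm.get_image('wrist');save(im,sys.argv[1])
print(st['t'],st['tcp_pos'],st['tool_rot'],st['wrist_force'],st['grip_width'],st['joint_pos'].round(2))
for k in sys.argv[2:]:
    for d in arm.trace(im,k):
        ys,xs=np.nonzero(d['region'])
        z=11 if k=='sherd_center' else 30
        c=np.array([atz(im,(y,x),z,st)[:2] for y,x in zip(ys,xs)]).astype(np.float32)
        print(k,np.round(d['at']),round(d['conf'],2),len(ys),cv2.minAreaRect(c),c.mean(0),np.linalg.eigh(np.cov(c.T))[1][:,1])
E
python3 w.py wr1 sherd_center knob_grip
```

```text
2.8 [ 470.14694311 -214.61244811  201.08669406] [-1.26557271e-05  8.06899171e-01 -5.90689197e-01  2.58430777e-05] [ 0.81437205 -1.13861071  0.52901168] 85.28171528938641 [ 0.45  0.39 -0.17  1.91  0.09  0.85 -1.04]
sherd_center [108. 291.] 0.98 737 ((550.4283447265625, -204.84141540527344), (25.397029876708984, 39.77963638305664), 41.586387634277344) [ 550.21063 -205.27841] [-0.37422623  0.92733744]
sherd_center [184. 281.] 0.91 677 ((470.30517578125, -215.0181884765625), (26.993898391723633, 36.75704574584961), 80.75160217285156) [ 470.98   -214.7139] [-0.94606336 -0.32398165]
knob_grip [ 36. 152.] 0.61 5884 ((555.2850341796875, -54.689876556396484), (156.4517059326172, 97.76399993896484), 0.6304868459701538) [574.1982   -53.241592] [-0.95448384  0.29826264]
```

View pics/wr1.png

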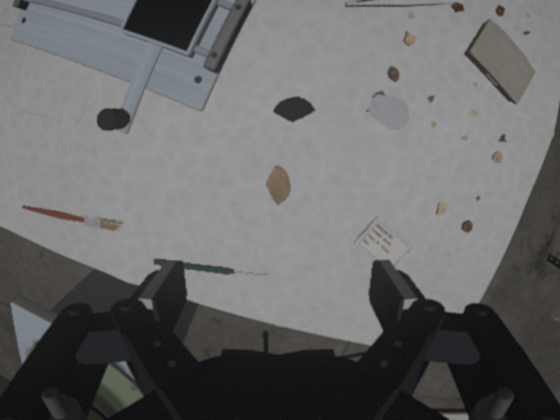

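```bash
python3 - <<'E'
from h import *
st=arm.read_state();W=arm.get_image('wrist')
big=cv2.resize(W['img'][90:230,210:350],None,fx=4.2,fy=4.2,interpolation=cv2.INTER_CUBIC)
cv2.imwrite('pics/wr1z.png',cv2.convertScaleAbs(big,alpha=1.5)[:,:,::-1])
for z in (0,5,11): print(z,atz(W,(184,279),z,st))
T=arm.get_image('top');S=arm.get_image('side')
save(T,'top1')
w=arm.trace(W,'sherd_center');
print(tri([ray(W,(184,279),st),ray(S,(225,336))]))
E
```

```text
0 [ 469.18716743 -214.91029228    0.        ]
5 [ 470.16316689 -214.57691924    5.        ]
11 [ 471.33436624 -214.17687159   11.        ]
(array([ 468.42114398, -215.63226927,    4.28043614]), [np.float64(1.855115652650807), np.float64(1.855115652650797)])
```

View pics/wr1z.png

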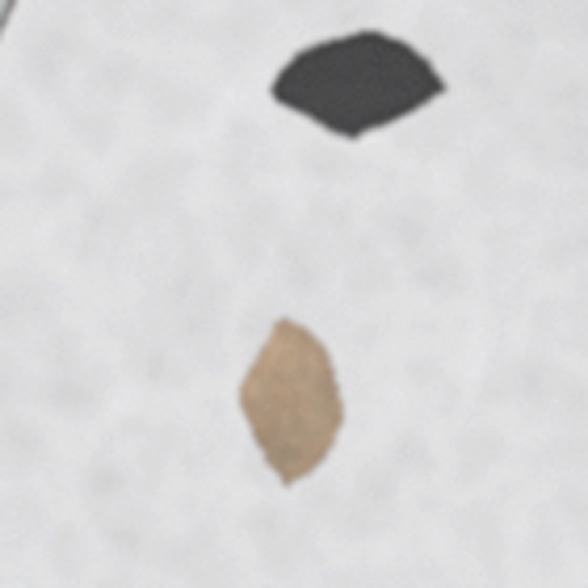

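Wrist view: sherd at (185,279), its long axis upright in the picture, so the jaws already lie across it. It is under the TCP, so I descend.

>>> send_rows(
  commands=[
    [0.85,[0,0,0.03],0],
    [0.7,[0,0,0.035],0],
    [0.7,[0,0,0.035],0],
    [0.7,[0,0,0.03],0],
    [0.7,[0,0,0.025],0],
    [0.7,[0,0,0.02],0],
    [0.7,[0,0,0.015],0],
    [0.7,[0,0,0],0],
  ],
)

```text
t: 4.15
tcp_pos: [468.6, -216.8, 10.7]
tool_rot: [0.0, 0.807, -0.591, -0.001]
wrist_force: [-0.5, -0.5, 0.5]
grip_width: 60.2
```

```bash
python3 w.py wr2 sherd_center; python3 -c "
from h import *
S=arm.get_image('side');save(S,'s2');cv2.imwrite('pics/s2z.png',cv2.resize(S['img'][130:270,240:420],None,fx=4,fy=4,interpolation=2)[:,:,::-1])"
```

```text
4.15 [ 468.59883856 -216.80197661   10.70996253] [ 2.54240360e-04  8.06561431e-01 -5.91149941e-01 -5.84041765e-04] [-0.54543802 -0.46160798  0.49297804] 60.15018109642136 [ 0.4   0.7  -0.11  2.02  0.18  0.43 -1.11]
sherd_center [255. 278.] 0.93 2883 ((471.4980163574219, -214.20864868164062), (39.44296646118164, 25.242473602294922), 41.885658264160156) [ 471.7392  -214.36664] [-0.94030139 -0.34034291]
sherd_center [ 94. 310.] 0.69 3784 ((549.482421875, -204.71142578125), (26.287391662597656, 37.75802230834961), 47.523075103759766) [ 549.6393  -205.37675] [-0.37397002  0.92744079]
```

View pics/wr2.png

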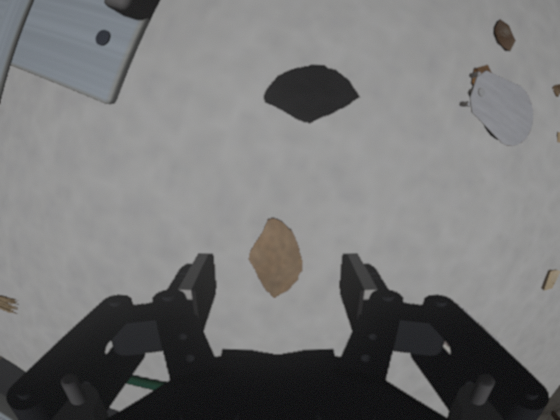

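View pics/s2z.png

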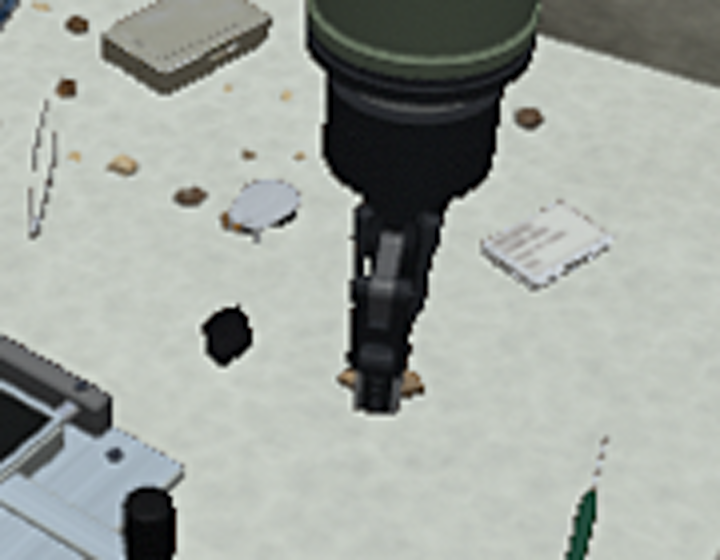

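The sherd is centred at (256,276) between the fingertips. I correct by about 3 mm, lower the last bit and close.

>>> send_rows(
  commands=[
    [0.7,[-0.001,-0.003,0.003],0],
    [0.7,[0,0,0.004],0],
    [0.7,[0,0,0.002],0],
    [0.4,[0,0,0],0],
    [0,[0,0,0],0],
    [0,[0,0,0],0],
    [0,[0,0,0],0],
    [0,[0,0,0],0],
  ],
)

```text
t: 5.3
tcp_pos: [471.9, -214.7, 2.7]
tool_rot: [0.0, 0.807, -0.591, 0.0]
wrist_force: [-1.7, -0.2, 6.9]
grip_width: 22.4
```

```bash
python3 w.py wr3 sherd_center
```

```text
5.3 [ 471.8985913  -214.74809106    2.68340234] [ 2.26550425e-05  8.06789475e-01 -5.90838971e-01  2.30244900e-04] [-1.70155427 -0.15923813  6.93312734] 22.37173523844492 [ 0.39  0.72 -0.11  2.01  0.18  0.42 -1.12]
sherd_center [102. 315.] 0.76 4124 ((549.574951171875, -204.5853729248047), (25.462072372436523, 37.882041931152344), 45.680484771728516) [ 549.7117  -205.14705] [-0.38002678  0.92497548]
sherd_center [268. 280.] 0.56 2970 ((471.3069763183594, -214.30502319335938), (43.19451904296875, 22.210308074951172), 15.934869766235352) [ 472.17572 -213.90382] [-0.95246089 -0.30466089]
```

View pics/wr3.png

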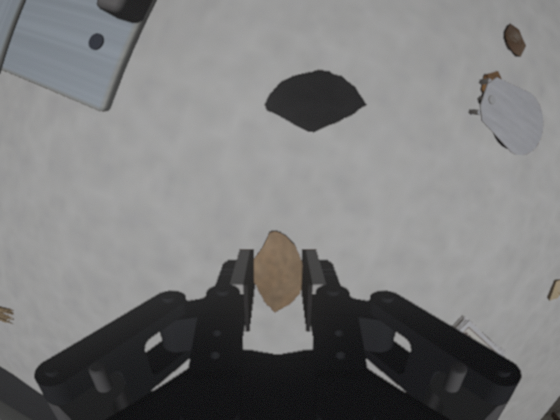

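Sherd at (270,278), touched by both pads. I lift it and check.

>>> send_rows(
  commands=[
    [0,[0,0,0],0],
    [0,[0,0,-0.005],0],
    [0,[0,0,-0.02],0],
    [0,[0,0,-0.03],0],
    [0,[0,0,-0.03],0],
    [0,[0,0,-0.015],0],
    [0,[0,0,0],0],
  ],
)

```text
t: 6.28
tcp_pos: [472.2, -214.7, 102.9]
tool_rot: [-0.0, 0.807, -0.591, 0.001]
wrist_force: [0.2, -0.3, -0.6]
grip_width: 22.7
```

```bash
python3 w.py wr4 sherd_center knob_grip; python3 -c "
from h import *
S=arm.get_image('side');save(S,'s4');cv2.imwrite('pics/s4z.png',cv2.resize(S['img'][100:270,200:400],None,fx=3.5,fy=3.5,interpolation=2)[:,:,::-1])
T=arm.get_image('top')
for im in (S,T):
  for k in ('tray_center','knob_grip','notch'):print(k,[(d['at'],d['conf']) for d in arm.look_for(im,k)])
"
```

```text
6.275 [ 472.15969862 -214.74253184  102.88024025] [-1.87856696e-04  8.06797104e-01 -5.90828133e-01  7.17892111e-04] [ 0.23599233 -0.25541496 -0.57604169] 22.731239075077507 [ 0.43  0.54 -0.15  1.98  0.14  0.63 -1.08]
sherd_center [108. 295.] 0.81 1367 ((550.066162109375, -204.66342163085938), (23.861572265625, 39.07734680175781), 39.50863265991211) [ 550.12036 -205.08704] [-0.38387873  0.92338352]
sherd_center [44. 92.] 0.54 6336 ((536.6937255859375, -34.599342346191406), (105.37022399902344, 147.136474609375), 85.0620346069336) [546.92847  -36.082466] [-0.90815869  0.41862608]
knob_grip [43. 92.] 0.73 6210 ((536.8068237304688, -47.61922836303711), (95.7161865234375, 135.80389404296875), 84.67981719970703) [546.09    -49.20303] [-0.90875013  0.41734063]
tray_center [([249.6, 235.2], 0.67)]
knob_grip [([245.0, 231.3], 0.61), ([181.4, 305.8], 0.31)]
notch [([242.9, 147.1], 0.88)]
tray_center [([175.4, 234.4], 0.95)]
knob_grip [([177.2, 235.2], 0.87), ([190.0, 353.1], 0.26)]
notch [([142.3, 168.0], 0.61), ([176.9, 231.9], 0.5)]
```

View pics/wr4.png

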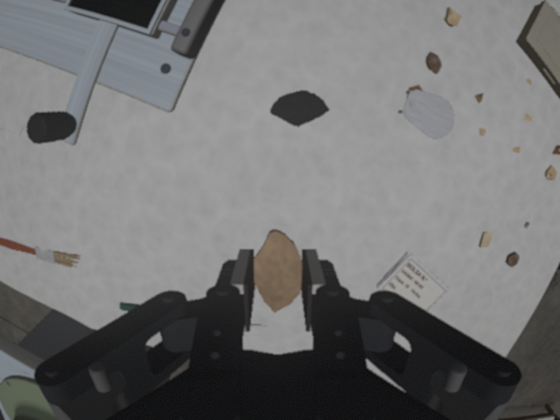

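View pics/s4z.png

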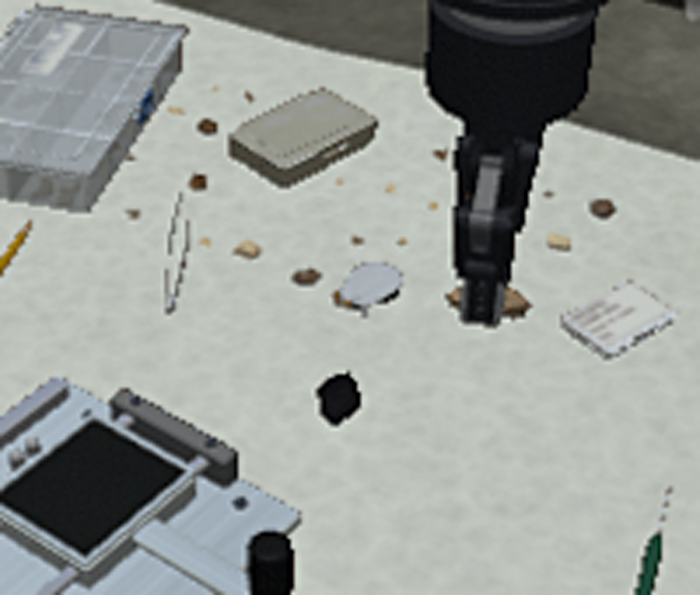

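Sherd held squarely at (270,278) in the wrist view; side view confirms it is off the table. Now I measure the tray floor in both fixed views while moving over it.

>>> send_rows(
  commands=[
    [0,[-0.015,-0.026,-0.005],0],
    [0,[-0.022,-0.037,0],0],
    [0,[-0.022,-0.037,0],0],
    [0,[-0.022,-0.037,0],0],
    [0,[-0.018,-0.03,0],0],
    [0,[-0.009,-0.016,0],0],
    [0,[0,0,0],5.5],
    [0,[0,0,0],5.5],
  ],
)

```text
t: 7.82
tcp_pos: [613.3, -57.1, 107.1]
tool_rot: [0.0, 0.745, -0.667, -0.0]
wrist_force: [-0.7, -0.7, -0.5]
grip_width: 22.5
```

```bash
python3 w.py wr5 sherd_center tray_center; python3 - <<'E'
from h import *
S=arm.get_image('side');T=arm.get_image('top')
save(T,'t5')
save(S,'s5')
E
```

```text
7.825 [613.29774702 -57.0609586  107.11245289] [ 3.26790134e-04  7.45242039e-01 -6.66793962e-01 -9.23668732e-05] [-0.70948133 -0.66463858 -0.46536837] 22.492670619501318 [ 0.06  0.66 -0.09  1.72  0.08  0.77 -1.53]
sherd_center [271. 280.] 0.85 2942 ((559.0235595703125, -62.77906036376953), (76.63311767578125, 39.289485931396484), 4.72035026550293) [560.6899   -62.524776] [-0.9925145  -0.12212687]
sherd_center [289. 427.] 0.62 794 ((553.4955444335938, -202.3357391357422), (27.65115737915039, 42.1356315612793), 0.8974829912185669) [ 553.3274  -201.54941] [-0.20167002  0.97945352]
tray_center [206. 271.] 0.91 11696 ((578.1881713867188, -50.0491828918457), (86.54747009277344, 176.8540802001953), 81.85674285888672) [618.5454  -53.21898] [-0.96124565  0.27569332]
```

View pics/wr5.png

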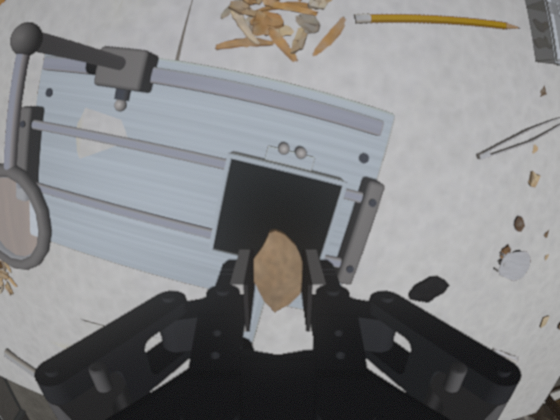

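```bash
python3 - <<'E'
from h import *
# floor contours from stored start pictures (fixed cameras)
S=arm.get_image('side');T=arm.get_image('top')
out={}
for im,n,box in ((S,'side0',(210,270,185,265)),(T,'top0',(145,200,205,265))):
    g=cv2.cvtColor(cv2.imread('pics/'+n+'.png'),cv2.COLOR_BGR2GRAY)
    m=np.zeros_like(g);a,b,c,d=box;m[a:b,c:d]=(g[a:b,c:d]<50)
    k,l,s,ce=cv2.connectedComponentsWithStats(m);i=1+np.argmax(s[1:,4])
    cn=max(cv2.findContours((l==i).astype(np.uint8),0,1)[0],key=cv2.contourArea)
    # best-fit quad via approx
    for e in np.linspace(1,12,40):
        q=cv2.approxPolyDP(cv2.convexHull(cn),e,True)
        if len(q)<=4:break
    q=q[:,0];print(n,s[i],q.tolist())
    W=np.array([atz(im,(y,x),32)[:2] for x,y in q]);print(W.round(1).tolist(),W.mean(0))
    ys,xs=np.nonzero(l==i);W=np.array([atz(im,(y,x),32)[:2] for y,x in zip(ys,xs)]).astype(np.float32);print(W.mean(0),cv2.minAreaRect(W))
    out[n]=(ys.mean(),xs.mean())
print(tri([ray(S,out['side0']),ray(T,out['top0'])]))
E
```

```text
side0 [ 199  220   53   39 1048] [[227, 220], [251, 235], [224, 258], [199, 241]]
[[639.4, -98.1], [578.0, -87.4], [587.2, -16.2], [650.6, -27.0]] [613.78675974 -57.15203578]
[613.62897 -56.3811 ] ((614.0352783203125, -57.37994384765625), (75.14073944091797, 64.62105560302734), 82.25640106201172)
top0 [ 216  155   40   36 1169] [[220, 155], [255, 159], [250, 190], [216, 185]]
[[651.6, -21.9], [642.9, -94.6], [578.0, -84.0], [588.8, -13.8]] [615.31826091 -53.58308475]
[615.45105  -53.841908] ((615.5770263671875, -53.869903564453125), (76.17823791503906, 66.95325469970703), 82.28202056884766)
(array([614.01102865, -54.62584912,  33.20663834]), [np.float64(1.3715945273299033), np.float64(1.3715945273299484)])
```

Wrist view: tray floor spans about (155–255, 215–340), sherd over it at (270,278), but the jaws are still about 13° off the tray's axis. I made a sign slip in the rotation. I turn the rest and lower to just above the floor.

>>> send_rows(
  commands=[
    [0,[0,0,0],6.6],
    [0,[0,0,0],6.6],
    [0,[-0.002,-0.001,0.02],0],
    [0,[0,0,0.025],0],
    [0,[0,0,0.015],0],
    [0,[0,0,0.007],0],
    [0,[0,0,0],0],
  ],
)

```text
t: 9.05
tcp_pos: [614.8, -54.5, 40.0]
tool_rot: [-0.0, -0.665, 0.747, 0.0]
wrist_force: [0.4, -0.0, -0.3]
grip_width: 22.7
```

```bash
python3 w.py wr6; python3 -c "
from h import *
S=arm.get_image('side');save(S,'s6');cv2.imwrite('pics/s6z.png',cv2.resize(S['img'][150:290,170:310],None,fx=4,fy=4,interpolation=2)[:,:,::-1])"
```

```text
9.05 [614.80450288 -54.47887968  40.04222139] [-1.31193270e-04 -6.65234270e-01  7.46634664e-01  1.63667891e-04] [ 0.41063013 -0.04198683 -0.33096144] 22.683149663724205 [ 0.01  0.76 -0.03  1.74  0.03  0.64 -1.72]
```

View pics/wr6.png

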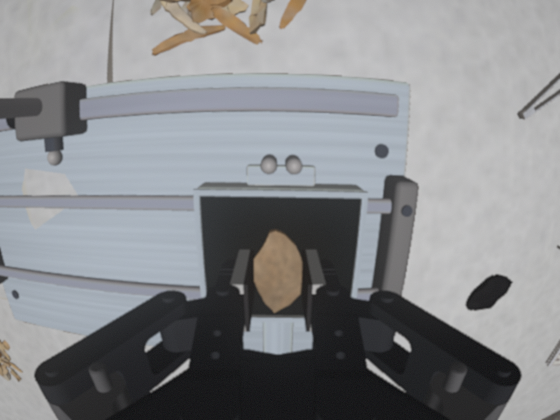

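View pics/s6z.png

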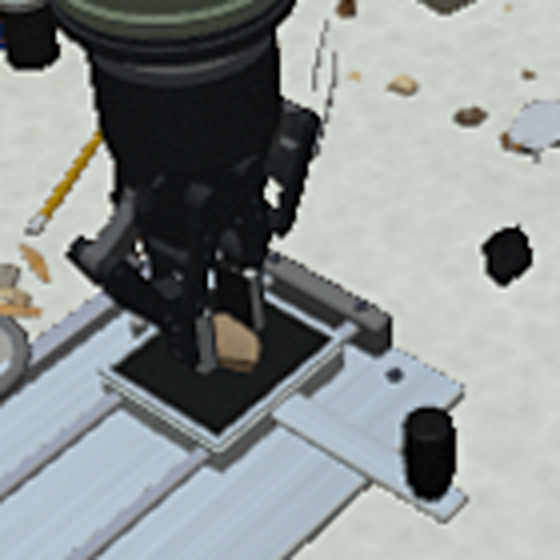

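Wrist view: floor columns 200–362, sherd at (270,278), jaws square with the tray. Lowering.

>>> send_rows(
  commands=[
    [0,[0,0,0.003],0],
    [0,[0,0,0.0015],0],
    [0,[0,0,0],0],
  ],
)

```text
t: 9.52
tcp_pos: [614.8, -54.4, 35.8]
tool_rot: [-0.0, -0.665, 0.747, 0.0]
wrist_force: [-0.8, 0.7, -0.7]
grip_width: 22.3
```

```bash
python3 -c "
from h import *
s=arm.read_state();print(s['tcp_pos'],s['wrist_force'],s['grip_width'])"
```

```text
[614.84556925 -54.42307391  35.79062423] [-0.81162355  0.68766216 -0.74386225] 22.258370724724095
```

>>> send_rows(
  commands=[
    [0,[0,0,0.001],0],
    [0,[0,0,0.0005],0],
    [0,[0,0,0],0],
  ],
)

```text
t: 9.9
tcp_pos: [615.0, -54.5, 34.7]
tool_rot: [0.0, -0.665, 0.747, -0.0]
wrist_force: [-2.3, 0.2, 7.1]
grip_width: 22.5
```

Contact at 34.7 mm with 7 N, which matches the floor height. Releasing and lifting straight up.

>>> send_rows(
  commands=[
    [0.45,[0,0,0],0],
    [0.45,[0,0,0],0],
    [0.45,[0,0,0],0],
    [0.45,[0,0,-0.005],0],
    [0.45,[0,0,-0.02],0],
    [0.45,[0,0,-0.04],0],
    [0.45,[0,0,-0.04],0],
    [0.6,[0,0,0],0],
  ],
)

```text
t: 10.9
tcp_pos: [616.7, -54.6, 143.8]
tool_rot: [0.002, -0.665, 0.747, -0.002]
wrist_force: [-0.1, 0.5, 0.2]
grip_width: 51.6
```

```bash
python3 w.py wr7 sherd_center; python3 -c "
from h import *
S=arm.get_image('side');save(S,'s7');cv2.imwrite('pics/s7z.png',cv2.resize(S['img'][130:290,90:310],None,fx=3.5,fy=3.5,interpolation=2)[:,:,::-1])"
```

```text
10.9 [616.68072702 -54.61474938 143.7832573 ] [ 0.00225009 -0.6649554   0.74687681 -0.00206841] [-0.08289111  0.50362664  0.18771213] 51.594716998425206 [ 0.01  0.61 -0.03  1.7   0.02  0.83 -1.71]
sherd_center [245. 432.] 0.95 682 ((552.8125, -202.70753479003906), (29.368284225463867, 38.202064514160156), 43.14222717285156) [ 552.4126  -202.76762] [-0.24663063  0.96910956]
sherd_center [209. 280.] 0.93 1195 ((605.1968994140625, -52.62714385986328), (43.78605270385742, 28.90493392944336), 19.68549346923828) [604.7612   -52.995216] [-0.9990614   0.04331645]
```

View pics/wr7.png

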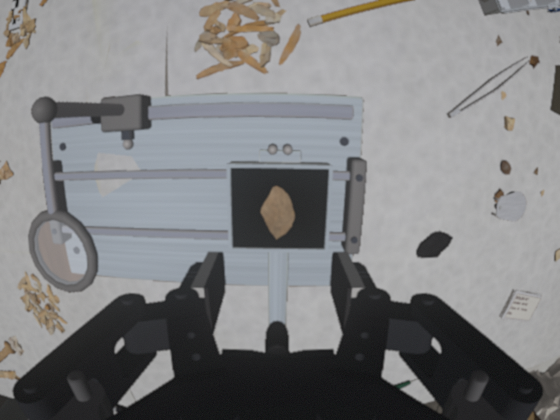

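View pics/s7z.png

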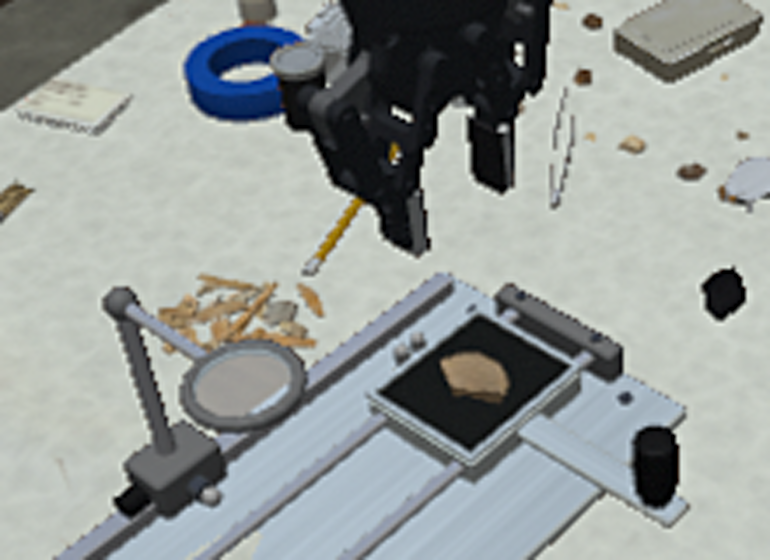

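Sherd released flat, centred at (212,278) in the wrist view, floor cols 232–327; knob at (335,277), straight behind. Moving over the knob.

>>> send_rows(
  commands=[
    [0.7,[0.002,0.015,0],0],
    [0.7,[0,0.028,0],0],
    [0.7,[0,0.032,0],0],
    [0.7,[0,0.028,0],0],
    [0.7,[0,0.013,0],0],
    [0.7,[0,0.006,0.01],0],
    [0.7,[0,0,0.01],0],
    [0.7,[0,0,0],0],
  ],
)

```text
t: 12.05
tcp_pos: [493.5, -42.4, 118.1]
tool_rot: [-0.001, -0.665, 0.747, 0.001]
wrist_force: [0.3, 0.0, 0.5]
grip_width: 59.9
```

```bash
python3 w.py wr8; python3 - <<'E'
from h import *
S=arm.get_image('side');T=arm.get_image('top');save(T,'t8')
cv2.imwrite('pics/s8z.png',cv2.resize(S['img'][130:290,190:350],None,fx=3.5,fy=3.5,interpolation=2)[:,:,::-1])
E
```

```text
12.05 [493.51799316 -42.37289868 118.13615688] [-5.65128913e-04 -6.65072815e-01  7.46778118e-01  5.23425014e-04] [0.28170422 0.01888255 0.47078518] 59.94948263330485 [-0.    0.49 -0.04  2.03  0.03  0.62 -1.75]
```

View pics/wr8.png

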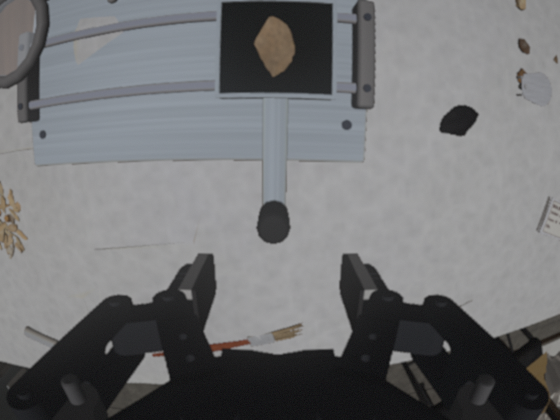

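View pics/s8z.png

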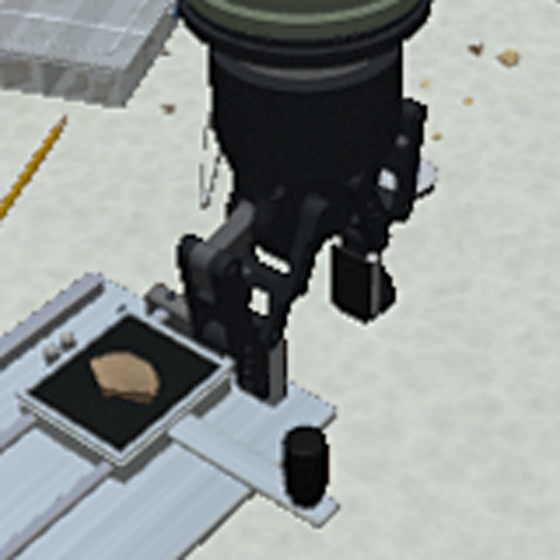

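```bash
python3 - <<'E'
from h import *
st=arm.read_state();W=arm.get_image('wrist')
g=W['img'];cv2.imwrite('pics/wr8z.png',cv2.convertScaleAbs(cv2.resize(g[180:260,230:320],None,fx=6,fy=6,interpolation=2),alpha=2.2)[:,:,::-1])
for rc in ((222,273),(226,273),(230,273)): print(rc,atz(W,rc,69,st))
E
```

```text
(222, 273) [498.8943399  -39.80486475  69.        ]
(226, 273) [496.25910901 -39.48717161  69.        ]
(230, 273) [493.60136017 -39.16648127  69.        ]
```

View pics/wr8z.png

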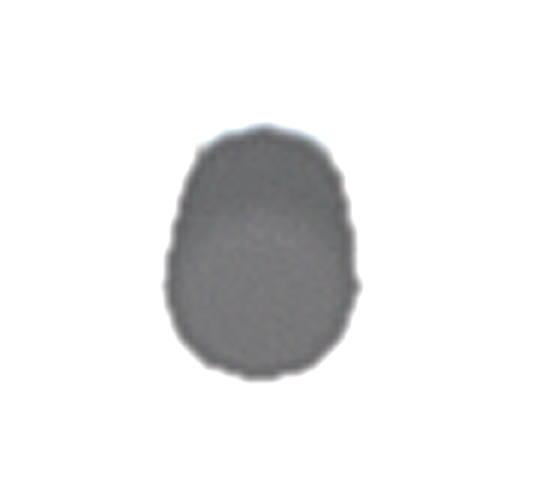

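Knob top centre at (228,274), giving about (495,-41). Descending round it.

>>> send_rows(
  commands=[
    [0.7,[-0.002,-0.001,0.015],0],
    [0.7,[0,0,0.025],0],
    [0.7,[0,0,0.025],0],
    [0.7,[0,0,0.014],0],
    [0.7,[0,0,0.004],0],
    [0.7,[0,0,0],0],
  ],
)

```text
t: 13.0
tcp_pos: [494.9, -40.5, 36.5]
tool_rot: [0.0, -0.665, 0.747, -0.0]
wrist_force: [0.3, -0.8, 0.0]
grip_width: 59.3
```

```bash
python3 w.py wr9
```

```text
13.0 [494.85680056 -40.48704251  36.47725114] [ 8.40154734e-05 -6.65035541e-01  7.46811702e-01 -6.20008134e-05] [ 0.3259307  -0.76648775  0.04651724] 59.33647015868837 [-0.01  0.64 -0.03  2.07  0.05  0.44 -1.77]
```

View pics/wr9.png

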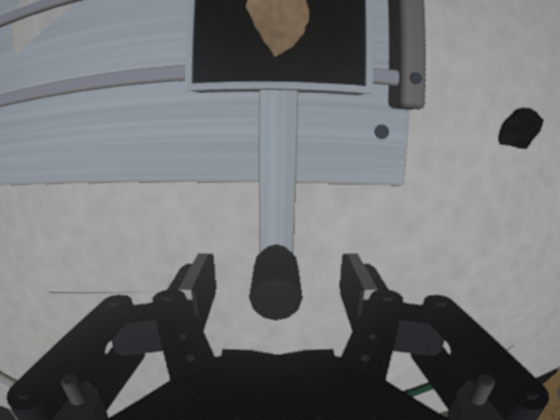

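Knob at (285,276), midway between the pads. Closing.

>>> send_rows(
  commands=[
    [0.5,[0,0,0.002],0],
    [0.2,[0,0,0],0],
    [0,[0,0,0],0],
    [0,[0,0,0],0],
    [0,[0,0,0],0],
    [0,[0,0,0],0],
    [0,[0,0,0],0],
  ],
)

```text
t: 13.92
tcp_pos: [494.9, -39.9, 34.7]
tool_rot: [0.0, -0.665, 0.747, 0.0]
wrist_force: [-2.2, 4.6, 5.9]
grip_width: 20.6
```

```bash
python3 w.py wr10; python3 -c "
from h import *
S=arm.get_image('side');save(S,'s10')
# stage/lens geometry from stored start pictures: lens centre vs tray floor centre
T=arm.get_image('top')
for im,n,box in ((S,'side0',(220,262,135,185)),(T,'top0',(135,175,140,180))):
    g=cv2.imread('pics/'+n+'.png');a,b,c,d=box;cv2.imwrite('pics/l_'+n+'.png',cv2.resize(g[a:b,c:d],None,fx=10,fy=10,interpolation=2))
"
```

```text
13.925 [494.8733035  -39.88122223  34.69889764] [ 3.85511421e-04 -6.65265068e-01  7.46607150e-01  6.18624760e-05] [-2.17718654  4.56102473  5.94518032] 20.642206099341387 [-0.01  0.64 -0.03  2.07  0.05  0.43 -1.77]
```

View pics/wr10.png

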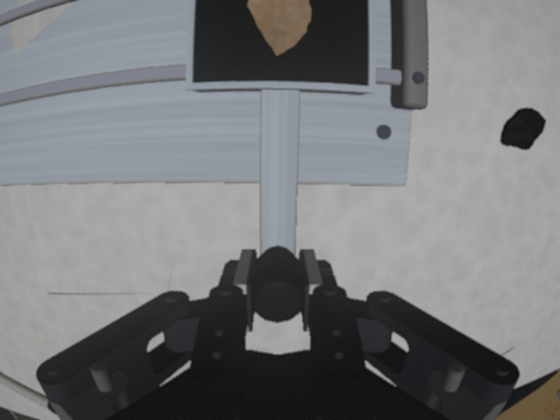

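View pics/l_side0.png

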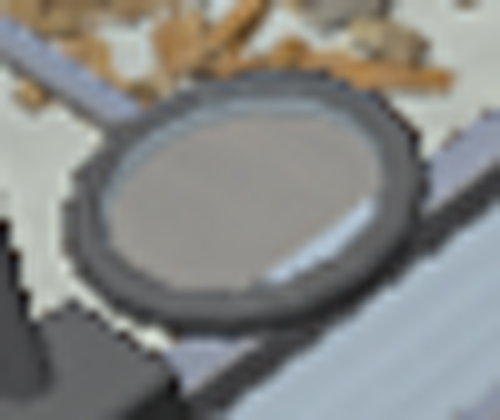

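View pics/l_top0.png

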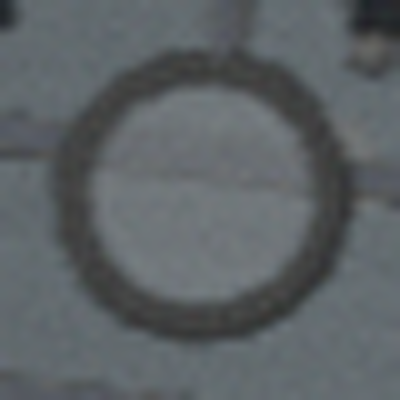

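Knob gripped (20.6 mm). Wrist view shows it at (290,278) between the pads. Lens at side (240,159.5) and top (154.5,160.5) gives about 130 mm of travel. Sliding the free part first, watching side force.

>>> send_rows(
  commands=[
    [0,[-0.003,0,-0.001],0],
    [0,[-0.006,0,0],0],
    [0,[-0.01,0,0],0],
    [0,[-0.01,0,0],0],
    [0,[-0.01,0,0],0],
    [0,[-0.01,0,0],0],
    [0,[-0.007,0,0],0],
    [0,[-0.002,0,0],0],
  ],
)

```text
t: 15.08
tcp_pos: [502.5, 17.5, 35.2]
tool_rot: [0.001, -0.665, 0.747, -0.001]
wrist_force: [9.1, -2.5, -15.6]
grip_width: 20.5
```

```bash
python3 w.py wr11; python3 - <<'E'
from h import *
S=arm.get_image('side');T=arm.get_image('top')
X,r=tri([ray(S,(240.3,159.5)),ray(T,(154.5,160.5))]);print('lens',X,r)
for th in (6.2,6.7,7.2):
    u=np.array([np.sin(np.radians(th)),np.cos(np.radians(th))])
    for c in ((614.0,-54.6),(614.3,-55.5)): print(th,(X[:2]-c)@u, (X[:2]-c)@np.array([u[1],-u[0]]))
E
```

```text
15.075 [502.46763679  17.45353244  35.20976289] [ 7.16750561e-04 -6.65178614e-01  7.46683653e-01 -6.47372229e-04] [  9.12677287  -2.46385562 -15.58957917] 20.52491307983524 [-0.14  0.65 -0.02  2.05  0.03  0.44 -1.87]
lens [631.1536948   75.32591255 133.35054955] [np.float64(1.0880298043333725), np.float64(1.0880298043332013)]
6.2 131.0185591950037 3.021447374604715
6.2 131.88089525586693 2.626002665277649
6.7 131.03993717750382 1.8779942193859176
6.7 131.89878954095863 1.4750393611350199
7.2 131.0513359614461 0.7343980476363601
7.2 131.90663922255985 0.3239637270341906
```

View pics/wr11.png

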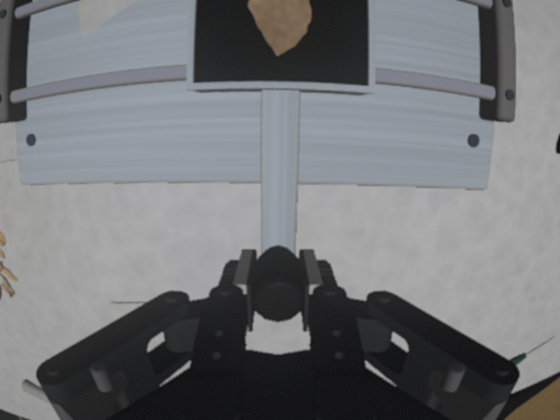

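The side force says the rail is about 0.9° more skewed than the tool. I correct by 1 mm sideways, undo most of the lift, and go on to about 108 mm of travel.

>>> send_rows(
  commands=[
    [0,[-0.003,-0.001,0.0007],0],
    [0,[-0.007,-0.0001,0],0],
    [0,[-0.009,-0.0001,0],0],
    [0,[-0.009,-0.0002,0],0],
    [0,[-0.009,-0.0001,0],0],
    [0,[-0.008,-0.0001,0],0],
    [0,[-0.005,-0.0001,0],0],
    [0,[0,0,0],0],
  ],
)

```text
t: 16.23
tcp_pos: [509.0, 67.6, 34.7]
tool_rot: [0.0, -0.665, 0.746, -0.0]
wrist_force: [-0.7, -0.6, 5.4]
grip_width: 20.7
```

```bash
python3 w.py wr12; python3 -c "
from h import *
S=arm.get_image('side');save(S,'s12')
cv2.imwrite('pics/s12z.png',cv2.resize(S['img'][170:330,80:300],None,fx=3.5,fy=3.5,interpolation=2)[:,:,::-1])"
```

```text
16.225 [509.01148131  67.60829519  34.73841036] [ 2.38364652e-04 -6.65428984e-01  7.46461125e-01 -1.19188564e-06] [-0.70824324 -0.64307058  5.42505055] 20.74649714156954 [-0.24  0.66 -0.01  2.03  0.01  0.46 -1.95]
```

View pics/s12z.png

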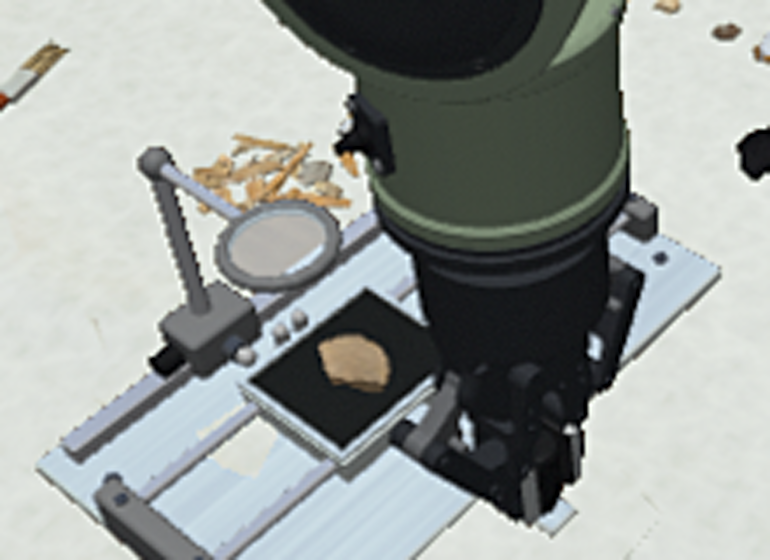

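Sherd is still flat in the tray (side view), the tray's two pins not yet at the bracket's ball. Travel 108 mm, side force near zero. Now short steps.

>>> send_rows(
  commands=[
    [0,[-0.004,-0.0001,0],0],
    [0,[-0.004,0,0],0],
    [0,[-0.002,-0.0001,0],0],
  ],
)

```text
t: 16.7
tcp_pos: [510.3, 77.2, 34.7]
tool_rot: [0.0, -0.665, 0.747, -0.0]
wrist_force: [-1.2, -2.0, 6.3]
grip_width: 20.3
```

>>> send_rows(
  commands=[
    [0,[-0.002,0,0],0],
    [0,[-0.001,0,0],0],
  ],
)

```text
t: 16.95
tcp_pos: [510.6, 79.7, 34.7]
tool_rot: [-0.0, -0.665, 0.747, -0.0]
wrist_force: [-0.9, -6.1, 6.7]
grip_width: 20.3
```

>>> send_rows(
  commands=[
    [0,[-0.001,0,0],0],
    [0,[-0.001,0,0],0],
  ],
)

```text
t: 17.2
tcp_pos: [510.6, 80.5, 34.7]
tool_rot: [-0.001, -0.665, 0.747, -0.0]
wrist_force: [0.0, -13.2, 6.8]
grip_width: 20.2
```

>>> send_rows(
  commands=[
    [0,[-0.001,0,0],0],
    [0,[-0.001,0,0],0],
  ],
)

```text
t: 17.45
tcp_pos: [510.9, 82.3, 34.7]
tool_rot: [-0.001, -0.665, 0.747, -0.0]
wrist_force: [-1.3, -13.7, 7.6]
grip_width: 20.3
```

>>> send_rows(
  commands=[
    [0,[-0.001,0,0],0],
    [0,[0,0,0],0],
  ],
)

```text
t: 17.7
tcp_pos: [511.1, 84.3, 34.7]
tool_rot: [-0.0, -0.665, 0.747, -0.0]
wrist_force: [0.2, -5.3, 5.8]
grip_width: 20.1
```

>>> send_rows(
  commands=[
    [0,[-0.001,0,0],0],
    [0,[0,0,0],0],
  ],
)

```text
t: 17.95
tcp_pos: [511.4, 86.0, 34.8]
tool_rot: [0.0, -0.665, 0.747, -0.0]
wrist_force: [-0.4, -1.5, 4.8]
grip_width: 20.3
```

>>> send_rows(
  commands=[
    [0,[-0.001,0,0],0],
    [0,[0,0,0],0],
  ],
)

```text
t: 18.2
tcp_pos: [511.6, 87.1, 34.7]
tool_rot: [0.0, -0.665, 0.747, -0.0]
wrist_force: [0.0, -0.2, 4.5]
grip_width: 20.2
```

>>> send_rows(
  commands=[
    [0,[-0.001,0,0],0],
    [0,[0,0,0],0],
  ],
)

```text
t: 18.45
tcp_pos: [511.7, 88.2, 34.7]
tool_rot: [0.0, -0.665, 0.747, 0.0]
wrist_force: [0.3, 1.1, 4.0]
grip_width: 20.5
```

>>> send_rows(
  commands=[
    [0,[-0.001,0,0],0],
    [0,[0,0,0],0],
  ],
)

```text
t: 18.7
tcp_pos: [511.8, 89.1, 34.7]
tool_rot: [0.0, -0.665, 0.747, 0.0]
wrist_force: [1.1, 1.9, 5.2]
grip_width: 20.3
```

```bash
python3 w.py wr13; python3 -c "
from h import *
S=arm.get_image('side');T=arm.get_image('top');save(S,'s13')
cv2.imwrite('pics/s13z.png',cv2.resize(S['img'][170:330,80:280],None,fx=3.7,fy=3.7,interpolation=2)[:,:,::-1])
cv2.imwrite('pics/t13z.png',cv2.convertScaleAbs(cv2.resize(T['img'][95:235,110:290],None,fx=4.2,fy=4.2,interpolation=2),alpha=1.8)[:,:,::-1])"
```

```text
18.7 [511.79754803  89.12282661  34.72165847] [ 3.94797657e-04 -6.65267977e-01  7.46604555e-01  3.16765917e-05] [1.10457667 1.88697714 5.23820244] 20.295054992649593 [-0.28  0.66 -0.01  2.01  0.01  0.47 -1.98]
```

View pics/s13z.png

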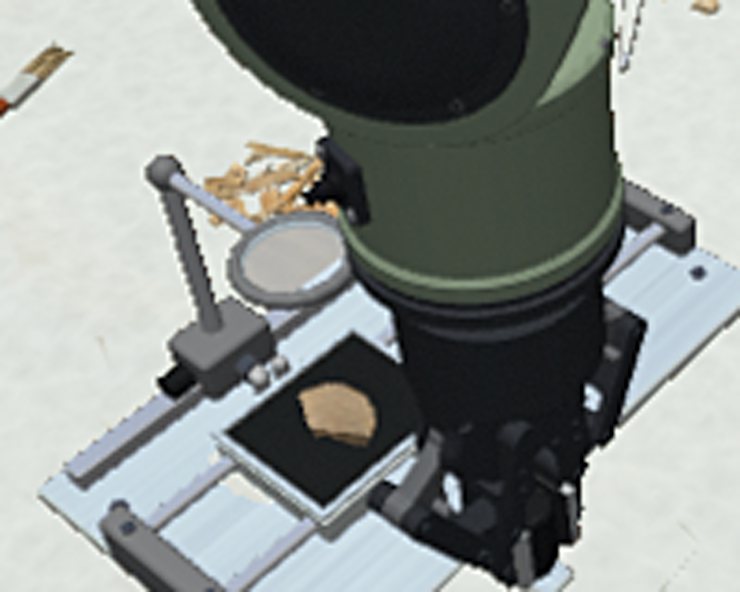

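View pics/t13z.png

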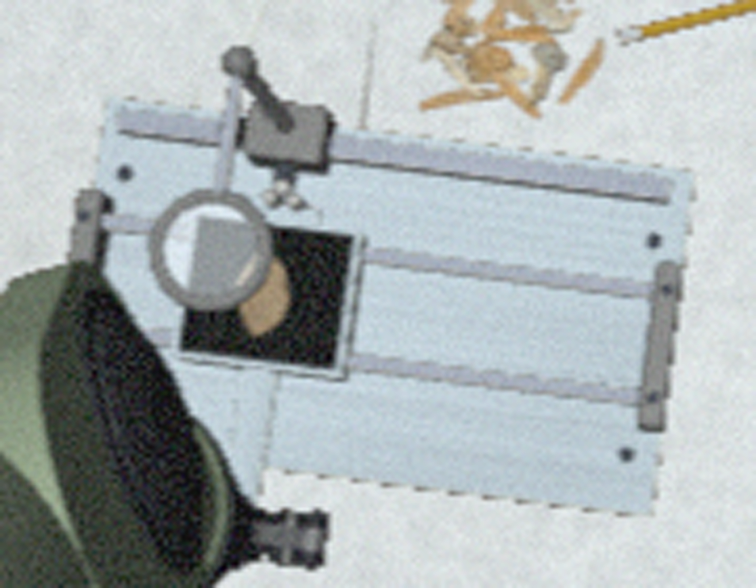

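View pics/wr13.png

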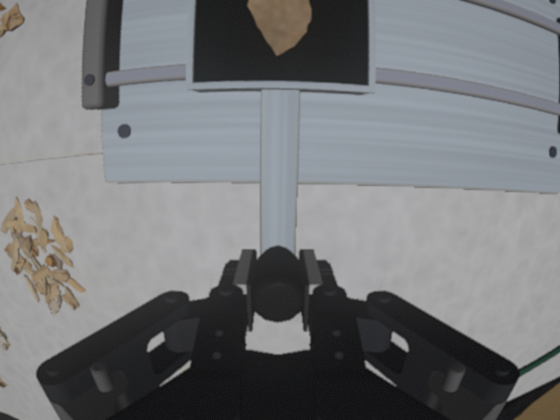

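Top view: the ball now sits between the tray's two pins (about (188,283) in the zoom), sherd lying in the tray. The tray pulls the hand forward, so it is just short of the bottom of the notch. I ease on.

>>> send_rows(
  commands=[
    [0,[-0.0007,0,0],0],
    [0,[0,0,0],0],
  ],
)

```text
t: 19.1
tcp_pos: [511.9, 89.9, 34.7]
tool_rot: [0.0, -0.665, 0.747, 0.0]
wrist_force: [0.9, 2.6, 4.8]
grip_width: 20.2
```

>>> send_rows(
  commands=[
    [0,[-0.0007,0,0],0],
    [0,[0,0,0],0],
  ],
)

```text
t: 19.35
tcp_pos: [512.0, 90.5, 34.7]
tool_rot: [0.0, -0.665, 0.747, 0.0]
wrist_force: [0.7, 2.9, 5.9]
grip_width: 20.5
```

>>> send_rows(
  commands=[
    [0,[-0.0007,0,0],0],
    [0,[0,0,0],0],
  ],
)

```text
t: 19.6
tcp_pos: [512.1, 90.8, 34.7]
tool_rot: [0.0, -0.665, 0.747, -0.0]
wrist_force: [0.9, 0.8, 6.0]
grip_width: 20.5
```

>>> send_rows(
  commands=[
    [0,[-0.0007,0,0],0],
    [0,[0,0,0],0],
  ],
)

```text
t: 19.85
tcp_pos: [512.1, 91.2, 34.7]
tool_rot: [0.0, -0.665, 0.747, -0.0]
wrist_force: [1.3, -2.2, 6.8]
grip_width: 20.3
```

The force crosses zero near y = 90.9, the bottom of the notch. I back off a hair to sit unloaded and settle.

>>> send_rows(
  commands=[
    [0,[0.0003,0,0],0],
    [0,[0,0,0],0],
    [0,[0,0,0],0],
    [0,[0,0,0],0],
  ],
)

```text
t: 20.35
tcp_pos: [512.1, 91.0, 34.7]
tool_rot: [0.0, -0.665, 0.747, -0.0]
wrist_force: [0.4, -0.2, 5.1]
grip_width: 20.5
```

```bash
python3 w.py wr14; python3 -c "
from h import *
S=arm.get_image('side');T=arm.get_image('top')
cv2.imwrite('pics/s14z.png',cv2.resize(S['img'][170:330,80:280],None,fx=3.7,fy=3.7,interpolation=2)[:,:,::-1])
cv2.imwrite('pics/t14z.png',cv2.convertScaleAbs(cv2.resize(T['img'][95:275,110:400],None,fx=2.7,fy=2.7,interpolation=2),alpha=1.8)[:,:,::-1])
s=arm.read_state();print(s['wrist_force'],abs(s['dq']).max())"
```

```text
20.35 [512.0653458   90.95969827  34.72270402] [ 1.56773223e-04 -6.65047701e-01  7.46800852e-01 -1.34550307e-04] [ 0.44721396 -0.19678944  5.14692775] 20.50798319646514 [-0.29  0.66 -0.01  2.01  0.01  0.47 -1.98]
[ 0.87794874 -0.72258499  6.64696774] 0.0013390460488597574
```

View pics/s14z.png

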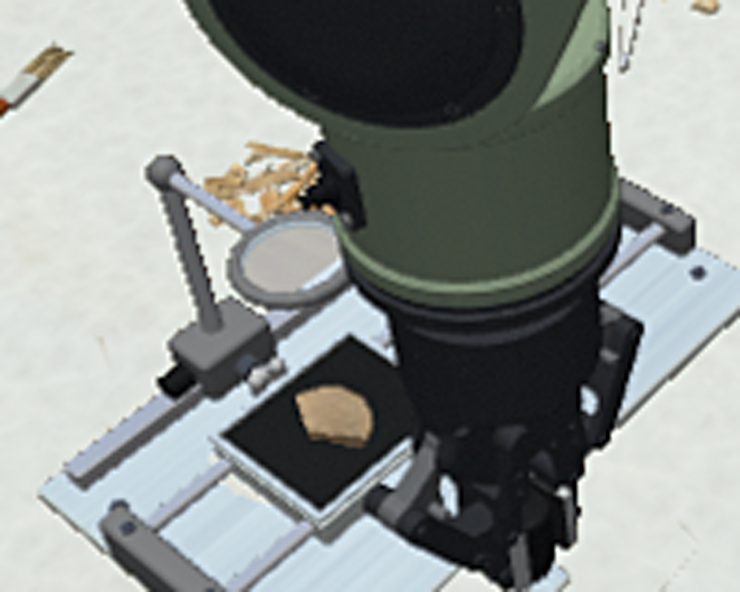

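View pics/t14z.png

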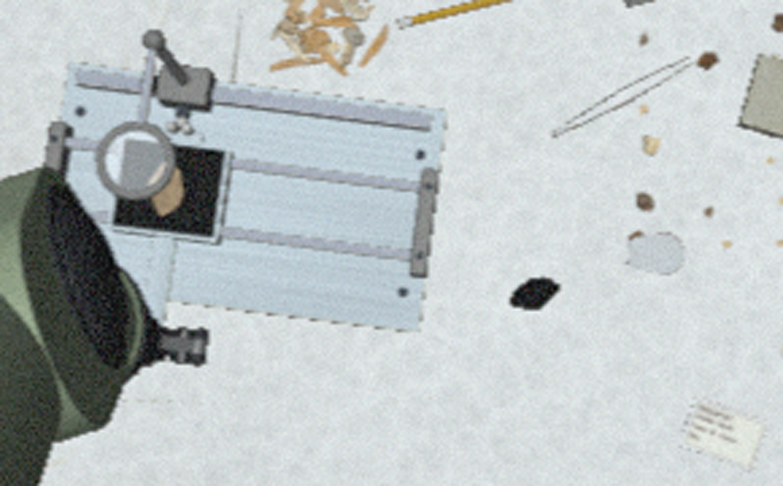

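Side view: the ball is behind the two pins at (372,265), sherd flat at (415,335). Top view: ball between the pins at (125,180), loupe, tags and black sherd unmoved. Slide force is near zero and the arm is still, so I hand it in.

```bash
python3 -c "
from rig import arm
print(arm.finish_job())"
```

```text
the job is handed in; nothing more can be done
None
```

The job is done and handed in at about 20 s of the 48 s allowed. The brown sherd was laid flat in the tray at its resting end and released. I then took the knob and slid the tray about 132 mm, over the pin and into the notch.

**Slide and notch**
- The push peaked at 13.7 N at the pin, above the roughly 8 N the text suggests. The force then fell away and the tray pulled itself forward, as it would when dropping in.
- I stopped where the slide force crossed zero. The last readings along the slide were -0.2 and -0.7 N, with the arm still.
- The 132 mm agrees with 131–132 mm from the camera estimate of lens and tray, and the top view showed the ball between the tray's two pins.

**Final state**
- The sherd was still lying flat in the tray in the last pictures.
- The knob was still gripped at 20.5 mm. A steady upward force of about 5–6 N remained on the fingers.
- The loupe, the tags and the black look-alike had not moved.

**Readings that disagreed**
- The finger opening read low on both grasps: 22.5 mm on the 28 mm sherd and 20.5 mm on the 22 mm knob.
- My first turn over the tray went the wrong way, and my first rail angle was about 0.9° off. I corrected both. The angle error gave about 9 N sideways and the 1 mm lift with it about 16 N vertically, for a moment, with the knob in the grip.

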